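# Put three mixed-up supplies back on their own station plates

## Task

The spool, the yellow pot and the carton on the bench each stand on the wrong plywood plate. Move each one onto the plate whose black silhouette shows it from above, standing upright in the middle of the square marked by the corner lines, with the carton's long side across the plate as in its silhouette; the empty plate without a silhouette is free for parking one on the way. Knock none of them over, and leave the lime box, the pliers and the clear parts box beyond the plates where they are.

Things in the scene. Friction and masses are not known exactly. Their poses are not given: they have to be found in the camera images.
- spool_mid (a point): light grey cylindrical spool with a hole through its middle, standing upright, 52 mm diameter, 44 mm high; this point is its centre, half-way up; z up. At the start it stands on the plate with the rectangle.
- pot_mid (a point): small yellow lidded plastic pot, upright, 42 mm diameter (it is gripped as a plain 42 mm cylinder over its whole height), 62 mm high; this point is its centre, half-way up; z up. At the start it stands on the plate with the ring.
- carton_mid (a point): small white cardboard carton with blue marks, upright, 46 mm along its x, 69 mm along its y, 67 mm high; this point is its centre, half-way up; z up. At the start it stands on the plate with the solid disc.
- plate_ring_spot (a point): home of the spool: fixed plywood plate, 90 x 160 x 8 mm. Four corner marks bound an 80 mm standing square; beside it is a flat black ring, 52 mm outside with a 22 mm hole. Point: centre of the square on the plate's upper face; z up, x across the plate, y along it; the ring lies towards -y, its middle 77 mm off.
- plate_disc_spot (a point): home of the pot: fixed plywood plate, 90 x 160 x 8 mm. Four corner marks bound an 80 mm standing square; beside it is a flat black solid round disc, 42 mm across. Point: centre of the square on the plate's upper face; z up, x across the plate, y along it; the disc lies towards -y, its middle 77 mm off.
- plate_rect_spot (a point): home of the carton: fixed plywood plate, 90 x 160 x 8 mm. Four corner marks bound an 80 mm standing square; beside it is a flat black rectangle, 69 mm along x by 46 mm along y. Point: centre of the square on the plate's upper face; z up, x across the plate, y along it; the rectangle lies towards -y, its middle 77 mm off. The carton's long side (its y) is to lie along this x, either way round.
- plate_spare_spot (a point): parking plate, empty at the start: fixed plywood plate, 90 x 160 x 8 mm. Four corner marks bound an 80 mm standing square; the rest of it is bare, with no silhouette. Point: centre of the square on the plate's upper face; z up, x across the plate, y along it; the bare end lies towards -y, its middle 77 mm off.
- lime_box: bystander: lime green closed box, 71 x 107 x 40 mm, lying beyond the plates; origin at the centre of its underside.
- pliers: bystander: pliers with blue handles, 184 mm long along y, lying beyond the plates; origin at the centre of its underside.
- clear_box: bystander: clear plastic parts box with lid, 61 x 80 x 31 mm, lying beyond the plates; origin at the centre of its underside.
Mind the look-alikes: they are no part of the job. Of the things like the part that bears pot_mid, leave any that is pink, purple or red; of the rest the smaller one is meant.

How it is judged:
By the outcome, as a careful person would: the job done as asked, in the order asked, and still so for the second after the job is handed in, with the robot touching nothing.
It also fails if it takes over 101 s, if anything falls off the work surface, if the arm or the gripper's body presses on something with over 40 N, if the wrist force passes 120 N, or if a joint passes its speed limit or range.

## Robot

A 7-joint arm with a two-finger parallel gripper is mounted at the origin on the work surface; the furniture and walls round the work are solid. World frame = base frame: x ahead of the robot, y to its left, z up, the work surface at z = 0. Lengths are in m, angles in rad, forces in N, time in s.
With the tool pointing down it reaches from about 0.425 to 0.925 m from the base axis. Payload 6.8 kg.
Tool frame: the origin (TCP) lies at the very end of the fingers, on their centre line; the grasp point (between the pads) lies manip.hold_point_z behind it (manip.hold_point_z is the distance from the TCP to the grasp point, in m); z points along the fingers, y is the line along which they close (so a half turn about z gives the same grasp; the last joint's range is limited). The gripper opens to 88 mm and grips with 3 to 60 N. Pads are 20 mm wide; open, the fingers measure 115 mm over their backs; the gripper's body (75 mm by 178 mm) begins 61 mm behind the grasp point.
Start: joints at [1.143, 0.477, 0.022, 1.555, -0.011, 1.109, -0.083], TCP at [0.212, -0.641, 0.223] pointing down, gripper open.
Joint ranges: [-2.96, 2.96], [-0.34, 2.1], [-1.41, 1.46], [0.24, 2.44], [-1.37, 4.51], [0.17, 1.92], [-2.96, 2.96]. Speed limits (rad/s): [2.39, 2.39, 3.14, 3.14, 3.14, 3.14, 3.14].

## Interface

Orientations are given as a unit quaternion [x, y, z, w].
In Python, from rig import manip gives the robot as it stands.
- The arm moves only by the tool servo_tool, never from a script. Its argument "motion" is a list that holds one entry, the list of rows, each a list of 7 numbers: the closure, from -1 (fully open) to 1 (shut), then the shift along the world's x, y, z in mm, then the turn, a rotation vector about the world's x, y, z in degrees. A call has 1 to 20 rows; each row shifts and turns the commanded pose from where the row before left it; what a row does not reach is not made up. A row lasts 1/10 s, in which the tool goes at most 50 mm and 8.59 degrees, less where a joint would pass 70% of its speed; a pose out of reach is approached as far as the arm can. A call is refused whole if a number of a shift passes 50 or a number of a turn 8.59, either way. A call with a gripper value outside its range is refused whole. The fingers move at their own pace and stop on an object; "force" is the grip in N (left out, the last holds). Time passes only in rows, so rows that do not move let the fingers close. It gives the time, the measured TCP pose, the force, the opening and the grip force at its end, in the units of the state.
- manip.observe(): the state, without advancing time (a new reading comes with each control period).
- manip.camera(name): name is "side" or "top" or "wrist"; returns the picture (400x640x3 uint8, blue, green, red); there is no depth.
- manip.calibration(name): a dict with "mtx" (3x3 intrinsics, pixels), "k1" (the pictures are not rectified: a ray, as slopes to the right and down, at radius r is drawn at 1 + k1 r^2 times it, then the intrinsics apply), "T" (4x4, takes a point from camera to world coordinates). Camera axes: x right, y up, looking along -z (the intrinsics and any distortion apply to the point x, -y, -z); pixel columns grow to the right and rows downward; lengths in m; the calibration is good to about 2 mm. A picture is of the moment at which its call begins: read the wrist's pose just before it. calibration takes no time and is no camera call; for the wrist camera it gives the pose at the moment of the call.
- manip.job_done(): hands the job in; it is judged then, once.
The state is a dict: "clock": time; "joints": joint angles; "qd": joint speeds; "joint_torque": joint torques, N m; "tool_pos": TCP position; "tool_rot": TCP orientation; "force": force on the tool from outside, world axes, zero at the start; "torque": the same for the moment, N m; "gripper_width": opening from 0.0 (shut) to 1.0 (fully open); "grasp_force": force on a finger pad.
Only numpy, scipy, OpenCV 4.12 (cv2) and the standard library are available. Lean on these libraries where they do the work, as an engineer would, in place of code of your own. Each camera call takes 0.05 s, during which the arm holds its last target. There are 200 camera calls.

## Working session

There is one attempt and no reset: what is moved stays moved. The work goes in short steps, Python scripts to look and compute and a tool call to move; the robot and the scene stay as the last step left them, time stands still between calls to the robot, and variables do not carry over. Pictures are saved under pics/ and viewed, at most 14 in all, crops included, and the job is handed in when it is done.

Besides the shell and the picture viewer there is one more tool, called after "Call:" as name(argument=value, ...), one argument or row to a line, values as JSON. servo_tool: Moves the arm, as the interface text tells. Its arguments: {"type":"object","properties":{"motion":{"type":"array","items":{"type":"array","items":{"type":"array","items":{"type":"number"}}}},"force":{"type":"number"}},"required":["motion"]}

```bash
mkdir -p pics
python3 - <<'E'
from rig import manip
import cv2
s=manip.observe();print(s['clock'],s['tool_pos'],s['tool_rot'],manip.hold_point_z)
for n in('top','side'):
    cv2.imwrite(f'pics/{n}0.png',manip.camera(n))
    print(n,manip.calibration(n))
E
```

```text
0.0 [ 0.2120019  -0.64021637  0.22170448] [ 9.87240745e-01  1.59232248e-01 -2.29025851e-04 -8.66085271e-04] 0.0187
top {'mtx': array([[461.73165546,   0.        , 317.91349005],
       [  0.        , 461.73165546, 196.60078288],
       [  0.        ,   0.        ,   1.        ]]), 'k1': -0.11299416712587877, 'T': array([[-0.06742338,  0.78792215, -0.61207252, -0.26238713],
       [-0.99770917, -0.05664089,  0.03698958,  0.06569154],
       [-0.00552342,  0.61316433,  0.78993607,  1.07922345],
       [ 0.        ,  0.        ,  0.        ,  1.        ]])}
side {'mtx': array([[412.70199256,   0.        , 317.96200183],
       [  0.        , 412.70199256, 206.02892334],
       [  0.        ,   0.        ,   1.        ]]), 'k1': -0.08748964045918411, 'T': array([[-0.2214959 , -0.58099713,  0.78318701,  1.30243399],
       [ 0.97515899, -0.13371499,  0.17659345,  0.1916396 ],
       [ 0.00212355,  0.80284658,  0.5961819 ,  0.64690017],
       [ 0.        ,  0.        ,  0.        ,  1.        ]])}
```

View pics/top0.png

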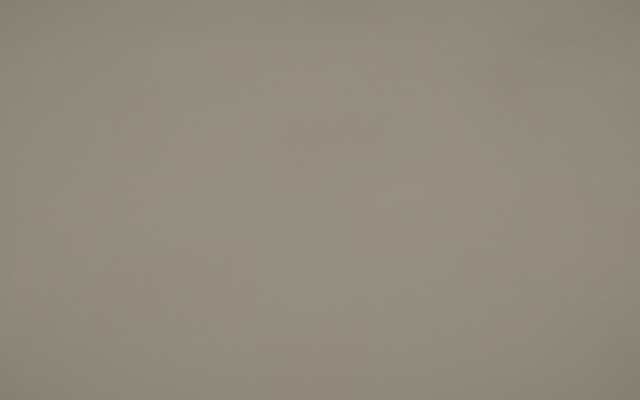

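View pics/side0.png

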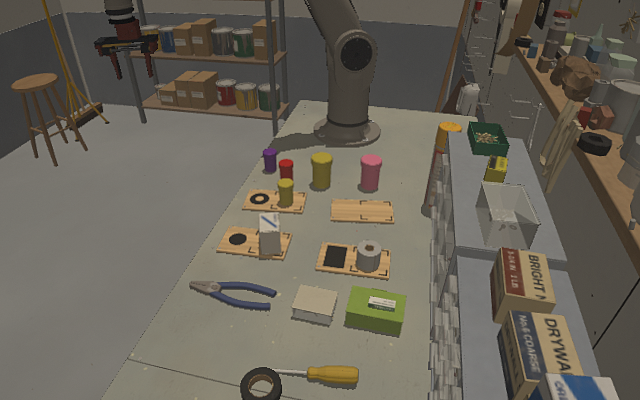

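The top view is blank (something blocks it, maybe the arm). The side view shows:
- Plates: ring (275,200), spare (363,211), disc (255,242), rect (354,259).
- Small yellow pot (286,192), carton (269,235), spool (369,255).
- Pot look-alikes: bigger yellow (321,170), pink (371,172), red (286,170), purple (270,160). By the description, the one at (286,192) is meant.

```bash
cat > h.py <<'E'
from rig import manip
import cv2, numpy as np
def ray(c,uv):
    K=c['mtx'];d=(np.asarray(uv,float).reshape(-1,2)-K[:2,2])/[K[0,0],K[1,1]]
    u=d.copy()
    for _ in range(20): u=d/(1+c['k1']*(u**2).sum(1,keepdims=True))
    v=np.c_[u[:,0],-u[:,1],-np.ones(len(u))]@c['T'][:3,:3].T
    return c['T'][:3,3],v
def onz(c,uv,z):
    o,v=ray(c,uv); return o+v*((z-o[2])/v[:,2])[:,None]
def proj(c,P):
    p=(np.asarray(P,float).reshape(-1,3)-c['T'][:3,3])@c['T'][:3,:3]
    u=np.c_[p[:,0],-p[:,1]]/-p[:,2:]
    u=u*(1+c['k1']*(u**2).sum(1,keepdims=True))
    return u*[c['mtx'][0,0],c['mtx'][1,1]]+c['mtx'][:2,2]
def tri(c1,a,c2,b):
    o1,v1=ray(c1,a);o2,v2=ray(c2,b);out=[]
    for p,q in zip(v1,v2):
        s=np.linalg.lstsq(np.c_[p,-q],o2-o1,rcond=None)[0]
        out.append(((o1+s[0]*p)+(o2+s[1]*q))/2)
    return np.array(out)
E
python3 - <<'E'
from h import *
np.set_printoptions(precision=3,suppress=True)
c=manip.calibration('side')
for n,p,z in [('ringplate',(275,200),.008),('ring',(259,198),.008),('spare',(363,211),.008),('discplate',(255,242),.008),('disc',(237,239),.008),('rectplate',(354,260),.008),('rect',(336,257),.008),('pot base',(286,204),.008),('bigyellow base',(321,187),0),('pink base',(371,190),0),('red base',(286,180),0),('carton base',(270,253),.008),('spool base',(368,268),.008),('lime',(376,325),0),('clear',(315,315),0),('pliers',(240,300),0),('purp',(270,170),0)]:
    print(n,onz(c,p,z)[0])
s=manip.observe();w=manip.calibration('wrist');print(s['clock'],w)
R=cv2.Rodrigues(np.eye(3))
from scipy.spatial.transform import Rotation as Ro
r=Ro.from_quat(s['tool_rot']);print(r.as_matrix(),'cam in tool',r.inv().apply(w['T'][:3,3]-s['tool_pos']),r.as_matrix().T@w['T'][:3,:3])
E
```

```text
ringplate [ 0.463 -0.115  0.008]
ring [ 0.463 -0.159  0.008]
spare [0.458 0.119 0.008]
discplate [ 0.633 -0.109  0.008]
disc [ 0.633 -0.154  0.008]
rectplate [0.641 0.124 0.008]
rect [0.64  0.084 0.008]
pot base [ 0.473 -0.081  0.008]
bigyellow base [ 0.363 -0.011  0.   ]
pink base [0.347 0.127 0.   ]
red base [ 0.351 -0.117  0.   ]
carton base [ 0.661 -0.064  0.008]
spool base [0.658 0.158 0.008]
lime [0.799 0.192 0.   ]
clear [0.801 0.073 0.   ]
pliers [ 0.799 -0.083  0.   ]
purp [ 0.309 -0.179  0.   ]
0.1 {'mtx': array([[335.395,   0.   , 322.401],
       [  0.   , 335.395, 195.687],
       [  0.   ,   0.   ,   1.   ]]), 'k1': -0.022323011975600545, 'T': array([[ 0.314,  0.919,  0.24 ,  0.278],
       [-0.949,  0.304,  0.079, -0.62 ],
       [-0.001, -0.253,  0.968,  0.386],
       [ 0.   ,  0.   ,  0.   ,  1.   ]])}
[[ 0.949  0.314 -0.001]
 [ 0.314 -0.949  0.002]
 [-0.    -0.002 -1.   ]] cam in tool [ 0.069  0.001 -0.164] [[-0.     0.968  0.252]
 [ 1.     0.    -0.001]
 [-0.001  0.252 -0.968]]
```

Call:
servo_tool(
  motion=[
    [[-1, 0, 0, 50, 0, 0, -6.1], [-1, 0, 20, 40, 0, 0, -6.1], [-1, 22, 44, 10, 0, 0, -6.1], [-1, 22, 44, 10, 0, 0, 0], [-1, 22, 44, 10, 0, 0, 0], [-1, 22, 44, 10, 0, 0, 0], [-1, 22, 44, 10, 0, 0, 0], [-1, 22, 44, 10, 0, 0, 0], [-1, 22, 44, 10, 0, 0, 0], [-1, 22, 44, 10, 0, 0, 0], [-1, 22, 44, 10, 0, 0, 0], [-1, 22, 44, 10, 0, 0, 0], [-1, 22, 44, 10, 0, 0, 0], [-1, 22, 44, 10, 0, 0, 0], [-1, 22, 44, 10, 0, 0, 0], [-1, 22, 44, 0, 0, 0, 0], [-1, 22, 44, 0, 0, 0, 0], [-1, 0, 0, 0, 0, 0, 0], [-1, 0, 0, 0, 0, 0, 0], [-1, 0, 0, 0, 0, 0, 0]],
  ],
)

```text
clock: 2.1
tool_pos: [0.5408, 0.0354, 0.4418]
tool_rot: [1.0, -0.001, -0.0, 0.0]
force: [-0.2, -0.6, -0.2]
gripper_width: 1.002
grasp_force: 0.0
```

Run:
```python
from h import *
s=manip.observe();print(s['clock'],s['tool_pos'],s['tool_rot'])
c=manip.calibration('wrist');np.save('w1.npy',c,allow_pickle=True)
cv2.imwrite('pics/w1.png',manip.camera('wrist'))
cv2.imwrite('pics/t1.png',manip.camera('top'))
print(cv2.imread('pics/t1.png').std())
```

```text
2.1 [0.54079404 0.03535923 0.44183092] [ 9.99999527e-01 -7.81548427e-04 -3.72128336e-04  4.43391756e-04]
9.235586599431851
```

View pics/w1.png

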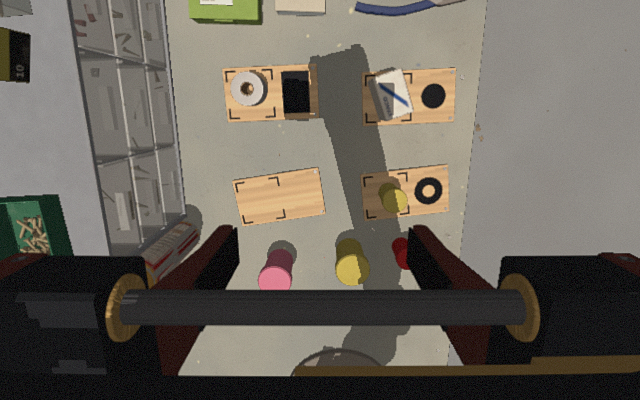

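The wrist view shows all four plates with up = +x and left = +y. Pixels: spool (248,88), carton (390,95), small pot (393,197), bigger yellow (351,262), pink (277,270), red (402,252). The crop checks the choice.

Run:
```python
import cv2
i=cv2.imread('pics/w1.png')[55:235,215:465]
i=cv2.convertScaleAbs(i,alpha=1.5)
cv2.imwrite('pics/w1c.png',cv2.resize(i,None,fx=3.2,fy=3.2,interpolation=cv2.INTER_CUBIC))
```

```text
(no output)
```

View pics/w1c.png

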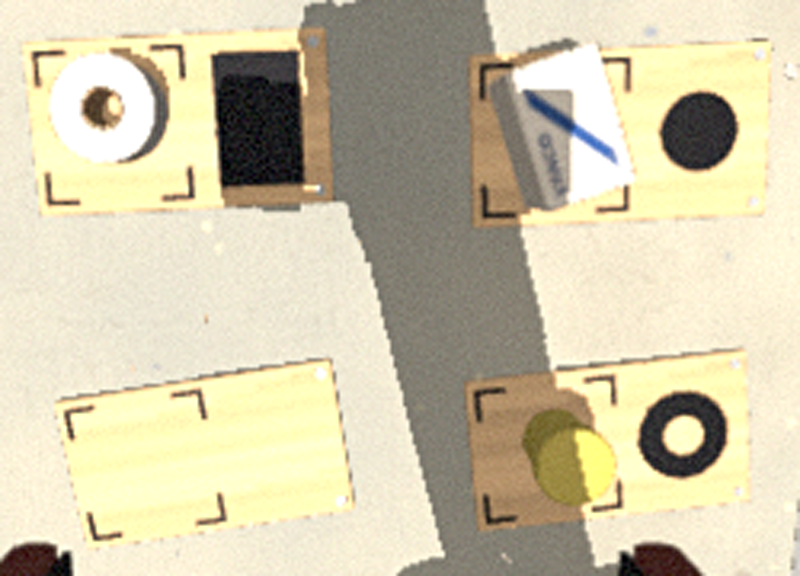

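The crop shows the four corner marks of each square, the spool top at crop (104,106), the carton yawed about 15° at (565,120), and the pot in front of the ring at (575,465). It is the small plain yellow one, so the choice holds. Next is a second, closer wrist view to triangulate heights.

Call:
servo_tool(
  motion=[
    [[-1, 6, -30, -30, 0, 0, 0], [-1, 6, -30, -30, 0, 0, 0], [-1, 6, -30, -30, 0, 0, 0], [-1, 6, -20, -30, 0, 0, 0], [-1, 0, 0, 0, 0, 0, 0], [-1, 0, 0, 0, 0, 0, 0], [-1, 0, 0, 0, 0, 0, 0]],
  ],
)

```text
clock: 2.9
tool_pos: [0.5657, -0.0719, 0.3241]
tool_rot: [1.0, 0.001, 0.001, -0.0]
force: [0.2, 0.1, 0.8]
gripper_width: 1.003
grasp_force: 0.0
```

Run:
```python
from h import *
np.set_printoptions(precision=4,suppress=True)
s=manip.observe();print(s['clock'],s['tool_pos'])
c=manip.calibration('wrist');np.save('w2.npy',c,allow_pickle=True)
i=manip.camera('wrist');cv2.imwrite('pics/w2.png',i)
c1=np.load('w1.npy',allow_pickle=True).item()
P={'disc':[(482,67),(630,60),(628,208),(485,215)],'rect':[(35,53),(182,47),(192,195),(50,204)],'ring':[(476,393),(613,379),(620,507),(488,522)],'spare':[(67,411),(200,393),(224,519),(93,538)]}
for k,v in P.items():
    X=onz(c1,np.array(v)/3.2+[215,55],.008)[:,:2]
    print(k,X.mean(0),'sides',np.linalg.norm(X-np.roll(X,1,0),axis=1),'yaw of +y edge deg',np.degrees(np.arctan2(*((X[0]+X[3]-X[1]-X[2])*[-1,1]))))
sc=manip.calibration('side')
print('shelf base',onz(sc,[(428,350),(437,220),(420,185)],0)); print('w1 shelf left',onz(c1,[(185,170),(184,100)],0))
i=cv2.convertScaleAbs(i,alpha=1.5)
cv2.imwrite('pics/w2c.png',cv2.resize(i[0:300,60:460],None,fx=2,fy=2,interpolation=cv2.INTER_CUBIC))
```

```text
2.9 [ 0.5657 -0.0719  0.3241]
disc [ 0.627  -0.0804] sides [0.0767 0.0782 0.0766 0.078 ] yaw of +y edge deg 2.7031355887921404
rect [0.634  0.1561] sides [0.0779 0.0777 0.076  0.0777] yaw of +y edge deg 2.6075170765792817
ring [ 0.4536 -0.0846] sides [0.0777 0.0779 0.0766 0.0775] yaw of +y edge deg 6.265526609287008
spare [0.4452 0.1483] sides [0.0773 0.077  0.0761 0.0784] yaw of +y edge deg 8.09883337343829
shelf base [[0.8345 0.2912 0.    ]
 [0.4429 0.3073 0.    ]
 [0.2898 0.2605 0.    ]]
w1 shelf left [[0.5017 0.2861 0.    ]
 [0.6255 0.2752 0.    ]]
```

View pics/w2c.png

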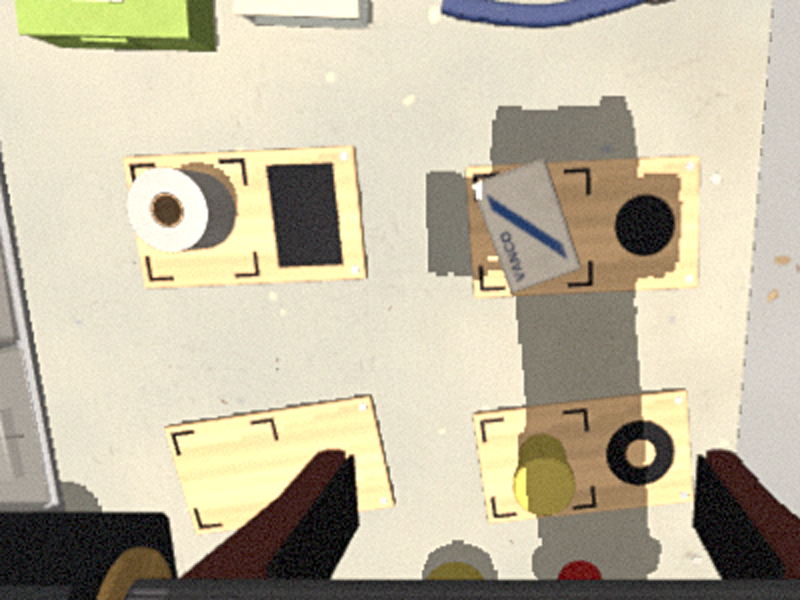

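The second view shows, in crop pixels (2x, offset 60): spool top (167,210), pot top (543,486), carton top corners (545,158), (580,268), (515,293), and the marks clearly. Triangulating with the first view.

Run:
```python
from h import *
np.set_printoptions(precision=4,suppress=True)
c1,c2=[np.load(f,allow_pickle=True).item() for f in('w1.npy','w2.npy')]
A=lambda v:np.array(v)/3.2+[215,55]
B=lambda v:np.array(v)/2+[60,0]
P={'disc':([(482,67),(630,60),(628,208),(485,215)],[(474,174),(589,170),(592,287),(481,291)]),
'rect':([(35,53),(182,47),(192,195),(50,204)],[(132,167),(244,160),(257,275),(149,280)]),
'ring':([(476,393),(613,379),(620,507),(488,522)],[(482,421),(586,411),(595,506),(492,517)]),
'spool':([(104,106)],[(167,210)]),'pot':([(575,465)],[(543,486)]),
'carton':([(595,43),(634,180),(553,208)],[(545,158),(580,268),(515,293)]),
'sil':([(683,434),(699,131)],[(641,453),(644,224)])}
for k,(a,b) in P.items():
    X=tri(c1,A(a),c2,B(b)); print(k,X,X.mean(0)); 
    if len(a)==4: Y=onz(c2,B(b),.008);print('  w2 on plane',Y.mean(0),np.linalg.norm(Y-np.roll(Y,1,0),axis=1))
    if k=='carton': print('long',X[1]-X[0],np.linalg.norm(X[1]-X[0]),'short',X[2]-X[1],np.linalg.norm(X[2]-X[1]),'mid',(X[0]+X[2])/2)
# automatic top-centre estimates on nominal planes
i1,i2=cv2.imread('pics/w1.png'),cv2.imread('pics/w2.png')
for c,b in((c1,A),(c2,B)):
    q=0 if c is c1 else 1
    print('spool@.052',onz(c,b(P['spool'][q]),.052),'pot@.070',onz(c,b(P['pot'][q]),.070),'carton@.075',onz(c,b(P['carton'][q]),.075))
```

```text
disc [[ 0.6637 -0.0386  0.0145]
 [ 0.6669 -0.1161  0.0137]
 [ 0.59   -0.1193  0.0171]
 [ 0.5868 -0.0422  0.0185]] [ 0.6268 -0.0791  0.0159]
  w2 on plane [ 0.6264 -0.0792  0.008 ] [0.0798 0.0786 0.0796 0.0791]
rect [[0.6704 0.1952 0.0115]
 [0.6739 0.1184 0.0096]
 [0.5975 0.1151 0.0143]
 [0.5936 0.1918 0.0146]] [0.6339 0.1551 0.0125]
  w2 on plane [0.6336 0.1573 0.008 ] [0.0771 0.0782 0.0778 0.0782]
ring [[ 0.4882 -0.0411  0.0082]
 [ 0.496  -0.1187  0.0078]
 [ 0.4201 -0.1274  0.0088]
 [ 0.4153 -0.0485  0.0197]] [ 0.4549 -0.0839  0.0111]
  w2 on plane [ 0.4537 -0.0836  0.008 ] [0.0782 0.078  0.077  0.0804]
spool [[0.6411 0.1507 0.0576]] [0.6411 0.1507 0.0576]
pot [[ 0.4636 -0.085   0.0738]] [ 0.4636 -0.085   0.0738]
carton [[ 0.6695 -0.0848  0.0699]
 [ 0.606  -0.1065  0.0727]
 [ 0.5923 -0.0666  0.0807]] [ 0.6226 -0.086   0.0744]
long [-0.0635 -0.0218  0.0027] 0.06718270358257089 short [-0.0137  0.0399  0.0081] 0.04296618265192237 mid [ 0.6309 -0.0757  0.0753]
sil [[ 0.464  -0.1606  0.0099]
 [ 0.6313 -0.1548  0.0147]] [ 0.5477 -0.1577  0.0123]
spool@.052 [[0.6418 0.152  0.052 ]] pot@.070 [[ 0.4625 -0.0859  0.07  ]] carton@.075 [[ 0.6683 -0.0837  0.075 ]
 [ 0.6061 -0.1059  0.075 ]
 [ 0.5929 -0.0674  0.075 ]]
spool@.052 [[0.6409 0.1535 0.052 ]] pot@.070 [[ 0.462  -0.0851  0.07  ]] carton@.075 [[ 0.6697 -0.0845  0.075 ]
 [ 0.6061 -0.1064  0.075 ]
 [ 0.5909 -0.0668  0.075 ]]
```

Heights agree with the text within about 5 mm (spool 58, pot 74, carton 75, plates about 12 mm against a nominal 52/70/75/8). Plan: spool to spare, carton to rect, pot to disc, spool to ring, closing along y throughout.

Call:
servo_tool(
  motion=[
    [[-1, 12, 37, -30, 0, 0, 0], [-1, 12, 37, -30, 0, 0, 0], [-1, 12, 37, -30, 0, 0, 0], [-1, 13, 38, -30, 0, 0, 0], [-1, 13, 38, -30, 0, 0, 0], [-1, 13, 38, -30, 0, 0, 0], [-1, 0, 0, -20, 0, 0, 0], [-1, 0, 0, 0, 0, 0, 0], [-1, 0, 0, 0, 0, 0, 0]],
  ],
  force=15,
)

```text
clock: 3.85
tool_pos: [0.6405, 0.1517, 0.1237]
tool_rot: [1.0, 0.0, 0.001, 0.0]
force: [-0.1, -0.0, 0.7]
gripper_width: 0.998
grasp_force: 0.0
```

Call:
servo_tool(
  motion=[
    [[-1, 0, 1, -30, 0, 0, 0], [-1, 0, 0, -30, 0, 0, 0], [-1, 0, 0, -25, 0, 0, 0], [-1, 0, 0, -18, 0, 0, 0], [-1, 0, 0, 0, 0, 0, 0], [-1, 0, 0, 0, 0, 0, 0], [1, 0, 0, 0, 0, 0, 0], [1, 0, 0, 0, 0, 0, 0], [1, 0, 0, 0, 0, 0, 0], [1, 0, 0, 0, 0, 0, 0], [1, 0, 0, 0, 0, 0, 0], [1, 0, 0, 0, 0, 0, 0]],
  ],
  force=15,
)

```text
clock: 5.05
tool_pos: [0.6401, 0.1531, 0.0197]
tool_rot: [1.0, 0.0, 0.0, -0.0]
force: [0.0, 0.5, 2.5]
gripper_width: 0.59
grasp_force: 15.0
```

Call:
servo_tool(
  motion=[
    [[1, 0, 0, 20, 0, 0, 0], [1, 0, 0, 30, 0, 0, 0], [1, -20, 0, 30, 0, 0, 0], [1, -35, -1, 0, 0, 0, 0], [1, -35, -1, 0, 0, 0, 0], [1, -35, -1, 0, 0, 0, 0], [1, -35, -1, 0, 0, 0, 0], [1, -25, -1, 0, 0, 0, 0], [1, -10, 0, -20, 0, 0, 0], [1, 0, 0, -25, 0, 0, 0], [1, 0, 0, -18, 0, 0, 0], [1, 0, 0, -10, 0, 0, 0], [1, 0, 0, 0, 0, 0, 0], [1, 0, 0, 0, 0, 0, 0], [1, 0, 0, 0, 0, 0, 0]],
  ],
)

```text
clock: 6.55
tool_pos: [0.4456, 0.1479, 0.0271]
tool_rot: [1.0, 0.0, 0.001, -0.0]
force: [0.0, -0.6, -2.2]
gripper_width: 0.591
grasp_force: 15.0
```

Call:
servo_tool(
  motion=[
    [[1, 0, 0, -4, 0, 0, 0], [1, 0, 0, -3, 0, 0, 0], [1, 0, 0, 0, 0, 0, 0], [1, 0, 0, 0, 0, 0, 0], [-1, 0, 0, 0, 0, 0, 0], [-1, 0, 0, 0, 0, 0, 0], [-1, 0, 0, 0, 0, 0, 0], [-1, 0, 0, 0, 0, 0, 0], [-1, 0, 0, 30, 0, 0, 0], [-1, 0, 0, 40, 0, 0, 0], [-1, 0, 0, 40, 0, 0, 0], [-1, 23, -28, 20, 0, 0, 0], [-1, 23, -28, 0, 0, 0, 0], [-1, 23, -28, 0, 0, 0, 6.3], [-1, 23, -28, 0, 0, 0, 6.3], [-1, 23, -28, 0, 0, 0, 6.3], [-1, 23, -28, 0, 0, 0, 0], [-1, 23, -28, 0, 0, 0, 0], [-1, 24, -28, 0, 0, 0, 0], [-1, 0, 0, 0, 0, 0, 0]],
  ],
)

```text
clock: 8.55
tool_pos: [0.632, -0.0822, 0.1488]
tool_rot: [0.987, 0.161, 0.0, 0.001]
force: [0.1, 0.2, -0.6]
gripper_width: 0.997
grasp_force: 0.0
```

Call:
servo_tool(
  motion=[
    [[-1, 0, 0, 0, 0, 0, 0], [-1, 0, 0, 0, 0, 0, 0]],
  ],
)

```text
clock: 8.75
tool_pos: [0.6292, -0.0749, 0.1492]
tool_rot: [0.986, 0.165, -0.0, -0.0]
force: [-0.6, -0.1, 0.6]
gripper_width: 1.001
grasp_force: 0.0
```

Run:
```python
from h import *
s=manip.observe();print(s['clock'],s['tool_pos'])
c=manip.calibration('wrist');np.save('w3.npy',c,allow_pickle=True)
i=manip.camera('wrist');cv2.imwrite('pics/w3.png',i)
i=cv2.convertScaleAbs(i,alpha=1.4);cv2.imwrite('pics/w3b.png',i)
```

```text
8.75 [ 0.6292288  -0.07485567  0.14920715]
```

View pics/w3b.png

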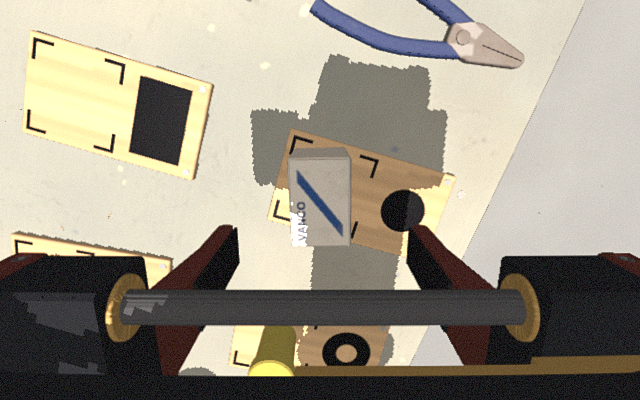

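The carton sits centred between the fingers (top face columns 290–350, upright in the image), so the yaw is right. The rect-plate marks are at (37,40), (123,63), (112,150), (27,128).

Run:
```python
from h import *
np.set_printoptions(precision=4,suppress=True)
c=np.load('w3.npy',allow_pickle=True).item()
X=onz(c,[(37,40),(123,63),(112,150),(27,128)],.008);print('rect',X.mean(0),np.linalg.norm(X-np.roll(X,1,0),axis=1),np.degrees(np.arctan2(X[0,1]-X[1,1],X[0,0]-X[1,0]))-90,np.degrees(np.arctan2(X[0,1]-X[3,1],X[0,0]-X[3,0])))
X=onz(c,[(290,157),(348,157),(350,246),(289,246)],.075);print('carton',X,X.mean(0),np.degrees(np.arctan2(*(X[0]+X[1]-X[2]-X[3])[1::-1])))
```

```text
rect [0.6343 0.1576 0.008 ] [0.078  0.0749 0.0778 0.0786] 3.917713073338547 0.6271567047202145
carton [[ 0.656  -0.0424  0.075 ]
 [ 0.6694 -0.0815  0.075 ]
 [ 0.6058 -0.1064  0.075 ]
 [ 0.5906 -0.0624  0.075 ]] [ 0.6305 -0.0732  0.075 ] 19.180782162850708
```

Call:
servo_tool(
  motion=[
    [[-1, 1, -1, -30, 0, 0, 0], [-1, 0, 0, -30, 0, 0, 0], [-1, 0, 0, -30, 0, 0, 0], [-1, 0, 0, -20, 0, 0, 0], [-1, 0, 0, -10, 0, 0, 0], [-1, 0, 0, 0, 0, 0, 0], [1, 0, 0, 0, 0, 0, 0], [1, 0, 0, 0, 0, 0, 0], [1, 0, 0, 0, 0, 0, 0], [1, 0, 0, 0, 0, 0, 0], [1, 0, 0, 0, 0, 0, 0], [1, 0, 0, 0, 0, 0, 0], [1, 0, 0, 0, 0, 0, 0]],
  ],
  force=15,
)

```text
clock: 10.1
tool_pos: [0.6312, -0.0768, 0.0298]
tool_rot: [0.986, 0.165, 0.0, -0.0]
force: [-1.1, 2.6, 4.5]
gripper_width: 0.52
grasp_force: 15.0
```

Call:
servo_tool(
  motion=[
    [[1, 0, 0, 15, 0, 0, 0], [1, 0, 0, 25, 0, 0, 0], [1, 0, 15, 20, 0, 0, -5.5], [1, 0, 33, 0, 0, 0, -5.5], [1, 0, 40, 0, 0, 0, -5.4], [1, 1, 40, 0, 0, 0, 0], [1, 1, 40, 0, 0, 0, 0], [1, 1, 35, 0, 0, 0, 0], [1, 0, 22, 0, 0, 0, 0], [1, 0, 9, 0, 0, 0, 0], [1, 0, 0, -20, 0, 0, 0], [1, 0, 0, -20, 0, 0, 0], [1, 0, 0, -10, 0, 0, 0], [1, 0, 0, 0, 0, 0, 0], [1, 0, 0, 0, 0, 0, 0], [1, 0, 0, 0, 0, 0, 0]],
  ],
)

```text
clock: 11.7
tool_pos: [0.6349, 0.1565, 0.0405]
tool_rot: [1.0, 0.022, 0.001, -0.0]
force: [0.3, -0.3, -0.7]
gripper_width: 0.517
grasp_force: 15.0
```

Call:
servo_tool(
  motion=[
    [[1, 0, 0, -6, 0, 0, 0], [1, 0, 0, -4, 0, 0, 0], [1, 0, 0, 0, 0, 0, 0], [1, 0, 0, 0, 0, 0, 0], [-1, 0, 0, 0, 0, 0, 0], [-1, 0, 0, 0, 0, 0, 0], [-1, 0, 0, 0, 0, 0, 0], [-1, 0, 0, 0, 0, 0, 0], [-1, 0, 0, 30, 0, 0, 0], [-1, 0, 0, 45, 0, 0, 0], [-1, 0, 0, 35, 0, 0, 0], [-1, -15, -22, 0, 0, 0, -2.5], [-1, -26, -36, 0, 0, 0, 0], [-1, -26, -36, 0, 0, 0, 0], [-1, -26, -36, 0, 0, 0, 0], [-1, -26, -36, 0, 0, 0, 0], [-1, -26, -36, 0, 0, 0, 0], [-1, -18, -26, 0, 0, 0, 0], [-1, -10, -14, 0, 0, 0, 0], [-1, 0, 0, 0, 0, 0, 0]],
  ],
)

```text
clock: 13.7
tool_pos: [0.4594, -0.0878, 0.1394]
tool_rot: [1.0, -0.002, -0.0, 0.001]
force: [1.3, 0.2, 0.5]
gripper_width: 1.0
grasp_force: 0.0
```

Call:
servo_tool(
  motion=[
    [[-1, 0, 0, 0, 0, 0, 0], [-1, 0, 0, 0, 0, 0, 0]],
  ],
)

```text
clock: 13.9
tool_pos: [0.462, -0.084, 0.1396]
tool_rot: [1.0, 0.001, 0.0, -0.0]
force: [0.8, -0.6, -0.6]
gripper_width: 0.996
grasp_force: 0.0
```

Run:
```python
from h import *
np.set_printoptions(precision=4,suppress=True)
c=manip.calibration('wrist');np.save('w4.npy',c,allow_pickle=True)
i=manip.camera('wrist');cv2.imwrite('pics/w4.png',i)
print(proj(c,[[.462,-.0855,.07],[.634,.157,.075]]))
cv2.imwrite('pics/w4b.png',cv2.convertScaleAbs(i,alpha=1.4))
```

```text
[[323.3108 207.7252]
 [-72.0131 -60.6957]]
```

View pics/w4b.png

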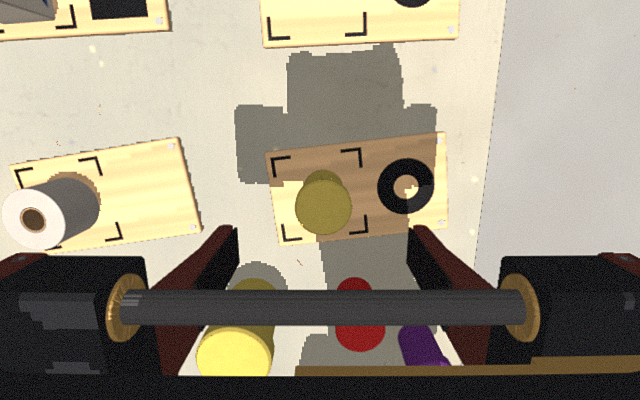

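Pot top is at (323,207), exactly where predicted. The ring-plate marks are (273,158), (361,150), (366,234), (283,243).

Run:
```python
from h import *
c=np.load('w4.npy',allow_pickle=True).item()
X=onz(c,[(273,158),(361,150),(366,234),(283,243)],.008);print('ring',X.mean(0),np.linalg.norm(X-np.roll(X,1,0),axis=1))
```

```text
ring [ 0.45309169 -0.08334911  0.008     ] [0.08096593 0.07802945 0.07901848 0.07873236]
```

Call:
servo_tool(
  motion=[
    [[-1, 0, -1, -30, 0, 0, 0], [-1, 0, 0, -30, 0, 0, 0], [-1, 0, 0, -30, 0, 0, 0], [-1, 0, 0, -15, 0, 0, 0], [-1, 0, 0, -8, 0, 0, 0], [-1, 0, 0, 0, 0, 0, 0], [1, 0, 0, 0, 0, 0, 0], [1, 0, 0, 0, 0, 0, 0], [1, 0, 0, 0, 0, 0, 0], [1, 0, 0, 0, 0, 0, 0], [1, 0, 0, 0, 0, 0, 0], [1, 0, 0, 0, 0, 0, 0], [1, 0, 0, 0, 0, 0, 0]],
  ],
  force=15,
)

```text
clock: 15.25
tool_pos: [0.4611, -0.0862, 0.0266]
tool_rot: [1.0, 0.0, 0.0, -0.0]
force: [-1.3, 1.1, 2.3]
gripper_width: 0.477
grasp_force: 15.0
```

Call:
servo_tool(
  motion=[
    [[1, 0, 0, 15, 0, 0, 0], [1, 0, 0, 25, 0, 0, 0], [1, 15, 0, 20, 0, 0, 0], [1, 33, 2, 0, 0, 0, 0], [1, 35, 2, 0, 0, 0, 0], [1, 35, 2, 0, 0, 0, 0], [1, 28, 0, 0, 0, 0, 0], [1, 14, 0, 0, 0, 0, 0], [1, 5, 0, 0, 0, 0, 0], [1, 0, 0, -20, 0, 0, 0], [1, 0, 0, -20, 0, 0, 0], [1, 0, 0, -10, 0, 0, 0], [1, 0, 0, 0, 0, 0, 0], [1, 0, 0, 0, 0, 0, 0], [1, 0, 0, 0, 0, 0, 0]],
  ],
)

```text
clock: 16.75
tool_pos: [0.6266, -0.0804, 0.0374]
tool_rot: [1.0, 0.0, 0.001, 0.0]
force: [-0.1, 0.8, -0.3]
gripper_width: 0.473
grasp_force: 15.0
```

Call:
servo_tool(
  motion=[
    [[1, 0, 0, -6, 0, 0, 0], [1, 0, 0, -4, 0, 0, 0], [1, 0, 0, 0, 0, 0, 0], [1, 0, 0, 0, 0, 0, 0], [-1, 0, 0, 0, 0, 0, 0], [-1, 0, 0, 0, 0, 0, 0], [-1, 0, 0, 0, 0, 0, 0], [-1, 0, 0, 0, 0, 0, 0], [-1, 0, 0, 30, 0, 0, 0], [-1, 0, 0, 45, 0, 0, 0], [-1, 0, 0, 35, 0, 0, 0], [-1, -16, 20, 0, 0, 0, 0], [-1, -27, 34, 0, 0, 0, 0], [-1, -27, 34, 0, 0, 0, 0], [-1, -27, 34, 0, 0, 0, 0], [-1, -27, 34, 0, 0, 0, 0], [-1, -27, 34, 0, 0, 0, 0], [-1, -20, 25, 0, 0, 0, 0], [-1, -10, 13, 0, 0, 0, 0], [-1, 0, 0, 0, 0, 0, 0]],
  ],
)

```text
clock: 18.75
tool_pos: [0.4436, 0.1497, 0.1367]
tool_rot: [1.0, 0.003, 0.0, -0.0]
force: [0.9, 0.7, -0.6]
gripper_width: 1.004
grasp_force: 0.0
```

Call:
servo_tool(
  motion=[
    [[-1, 0, 0, 0, 0, 0, 0], [-1, 0, 0, 0, 0, 0, 0]],
  ],
)

```text
clock: 18.95
tool_pos: [0.4459, 0.1464, 0.1364]
tool_rot: [1.0, -0.001, 0.0, 0.0]
force: [0.5, -1.0, -0.3]
gripper_width: 1.0
grasp_force: 0.0
```

Run:
```python
from h import *
c=manip.calibration('wrist')
i=manip.camera('wrist');cv2.imwrite('pics/w5.png',i)
m=cv2.convertScaleAbs(i,alpha=1.4);cv2.circle(m,tuple(int(v) for v in proj(c,[[.4452,.148,.052]])[0]),3,(0,0,255),-1)
cv2.imwrite('pics/w5b.png',m)
```

```text
(no output)
```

View pics/w5b.png

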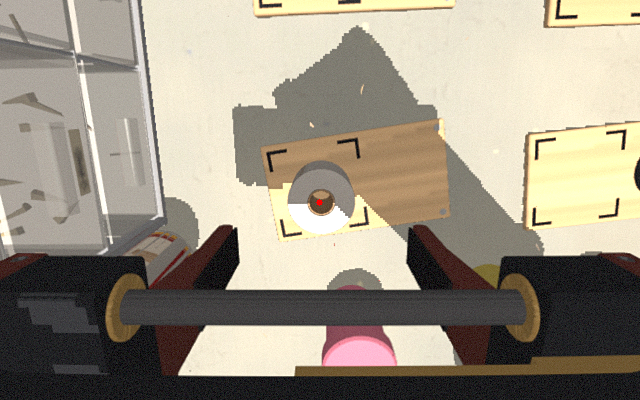

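The spool stands upright on the spare plate at (320,200), right on the predicted red dot.

Call:
servo_tool(
  motion=[
    [[-1, 0, 1, -30, 0, 0, 0], [-1, 0, 0, -30, 0, 0, 0], [-1, 0, 0, -30, 0, 0, 0], [-1, 0, 0, -18, 0, 0, 0], [-1, 0, 0, -9, 0, 0, 0], [-1, 0, 0, 0, 0, 0, 0], [1, 0, 0, 0, 0, 0, 0], [1, 0, 0, 0, 0, 0, 0], [1, 0, 0, 0, 0, 0, 0], [1, 0, 0, 0, 0, 0, 0], [1, 0, 0, 0, 0, 0, 0], [1, 0, 0, 0, 0, 0, 0], [1, 0, 0, 0, 0, 0, 0]],
  ],
  force=15,
)

```text
clock: 20.3
tool_pos: [0.4452, 0.1485, 0.0198]
tool_rot: [1.0, 0.0, 0.0, 0.0]
force: [-1.3, -1.3, 6.3]
gripper_width: 0.589
grasp_force: 15.0
```

Call:
servo_tool(
  motion=[
    [[1, 0, 0, 15, 0, 0, 0], [1, 0, 0, 30, 0, 0, 0], [1, 10, -10, 20, 0, 0, 0], [1, 15, -30, 0, 0, 0, 0], [1, 10, -38, 0, 0, 0, 0], [1, 0, -40, 0, 0, 0, 0], [1, 0, -40, 0, 0, 0, 0], [1, -10, -38, 0, 0, 0, 0], [1, -10, -24, 0, 0, 0, 0], [1, -7, -12, 0, 0, 0, 0], [1, 0, 0, -20, 0, 0, 0], [1, 0, 0, -20, 0, 0, 0], [1, 0, 0, -15, 0, 0, 0], [1, 0, 0, 0, 0, 0, 0], [1, 0, 0, 0, 0, 0, 0], [1, 0, 0, 0, 0, 0, 0]],
  ],
)

```text
clock: 21.9
tool_pos: [0.4537, -0.0829, 0.0301]
tool_rot: [1.0, 0.001, 0.001, -0.0]
force: [-0.1, -0.3, -2.7]
gripper_width: 0.589
grasp_force: 15.0
```

Lower, release, rise, and back to an overview position.

Call:
servo_tool(
  motion=[
    [[1, 0, -1, -6, 0, 0, 0], [1, 0, 0, -4, 0, 0, 0], [1, 0, 0, 0, 0, 0, 0], [1, 0, 0, 0, 0, 0, 0], [-1, 0, 0, 0, 0, 0, 0], [-1, 0, 0, 0, 0, 0, 0], [-1, 0, 0, 0, 0, 0, 0], [-1, 0, 0, 0, 0, 0, 0], [-1, 0, 0, 30, 0, 0, 0], [-1, 0, 0, 45, 0, 0, 0], [-1, 0, 0, 50, 0, 0, 0], [-1, 10, 15, 50, 0, 0, 0], [-1, 15, 20, 40, 0, 0, 0], [-1, 20, 20, 40, 0, 0, 0], [-1, 20, 20, 40, 0, 0, 0], [-1, 10, 15, 40, 0, 0, 0], [-1, 0, 0, 20, 0, 0, 0], [-1, 0, 0, 0, 0, 0, 0], [-1, 0, 0, 0, 0, 0, 0], [-1, 0, 0, 0, 0, 0, 0]],
  ],
)

```text
clock: 23.9
tool_pos: [0.5264, 0.0041, 0.3697]
tool_rot: [1.0, -0.0, -0.001, 0.0]
force: [-0.7, 0.8, -0.3]
gripper_width: 1.0
grasp_force: 0.0
```

Run:
```python
from h import *
c=manip.calibration('wrist');np.save('w6.npy',c,allow_pickle=True);print(manip.observe()['tool_pos'])
i=manip.camera('wrist');cv2.imwrite('pics/w6.png',i);cv2.imwrite('pics/s6.png',manip.camera('side'))
i=cv2.convertScaleAbs(i,alpha=1.4)
cv2.imwrite('pics/w6c.png',cv2.resize(i[20:250,180:480],None,fx=2.6,fy=2.6,interpolation=cv2.INTER_CUBIC))
```

```text
[0.5264016  0.0041076  0.36970331]
```

View pics/w6c.png

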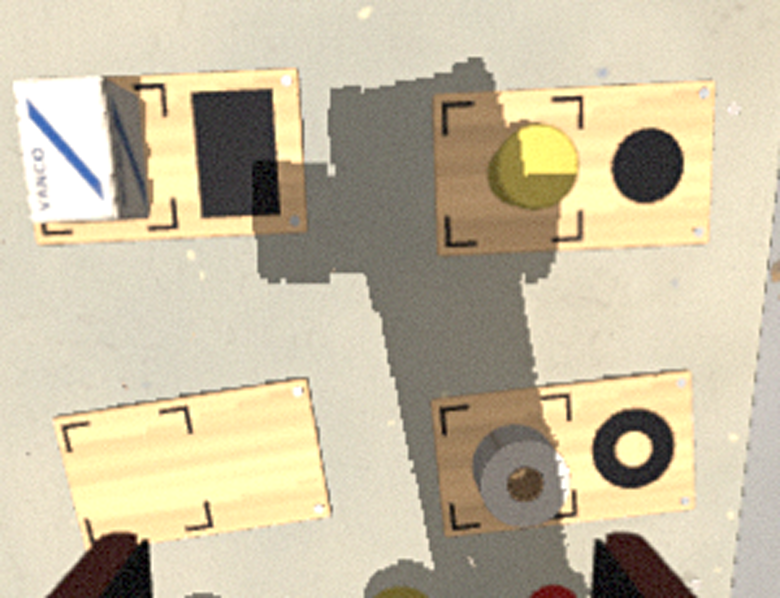

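View pics/s6.png

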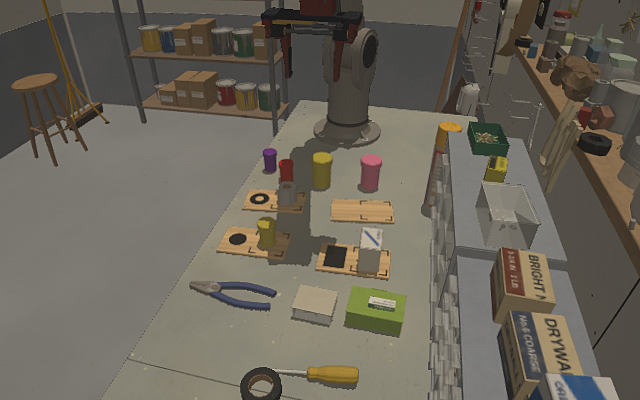

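All three stand upright on their plates and the bystanders are unmoved. Crop positions: carton top about (15,80), (102,76), (117,219), (33,222); pot top (535,165); spool top (525,483). A numeric check follows.

Run:
```python
from h import *
np.set_printoptions(precision=4,suppress=True)
c=np.load('w6.npy',allow_pickle=True).item()
f=lambda v:np.array(v)/2.6+[180,20]
for n,p,z in [('disc',[(444,104),(580,98),(580,238),(446,243)],.008),('pot',[(535,166)],.07),('ring',[(441,411),(569,397),(575,514),(453,528)],.008),('spool',[(525,483)],.052),('carton',[(15,80),(102,76),(117,219),(33,222)],.075)]:
    X=onz(c,f(p),z);print(n,X.mean(0))
    if n=='carton':print(X,np.degrees(np.arctan2(*(X[0]+X[1]-X[2]-X[3])[1::-1])))
X=onz(c,f([(164,87),(175,228),(42,233)]),.008);print('rect TR BR BL',X,(X[0]+X[2])/2,'yaw',np.degrees(np.arctan2(*(X[0]-X[1])[1::-1])))
```

```text
disc [ 0.6276 -0.0791  0.008 ]
pot [ 0.6269 -0.0807  0.07  ]
ring [ 0.4537 -0.0842  0.008 ]
spool [ 0.4541 -0.0862  0.052 ]
carton [0.6343 0.1546 0.075 ]
[[0.6674 0.1774 0.075 ]
 [0.669  0.1343 0.075 ]
 [0.601  0.1317 0.075 ]
 [0.5998 0.1748 0.075 ]] 2.2065236562604076
rect TR BR BL [[0.6736 0.1189 0.008 ]
 [0.5965 0.1168 0.008 ]
 [0.5939 0.1951 0.008 ]] [0.6338 0.157  0.008 ] yaw 1.50843831391284
```

All within about 2 mm and 1°, so I'm handing in.

```bash
python3 -c "
from rig import manip
print(manip.job_done())"
```

```text
the job is handed in; nothing more can be done
None
```

The spool, pot and carton each stand upright on their own plate, within about 2–3 mm of the middle of the square by the last wrist view and with the carton's long side turned as in its silhouette; the bystanders look untouched, and the job was handed in at about 24 s.

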